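# Slide the cover plate out of its cradle and cover the tube rack

## Robot

A 7-joint arm with a two-finger parallel gripper is mounted at the origin on the work surface. World frame = base frame: x ahead of the robot, y to its left, z up, the work surface at z = 0. Lengths are in m, angles in rad, forces in N, time in s.
With the tool pointing down it reaches from about 0.4 to 0.85 m from the base axis. Payload 4.5 kg.
Tool frame: the origin (TCP) lies midway between the tips of the shut fingers; the grasp point (between the pads) lies 19 mm behind it; y points along the fingers, z is the direction in which the jaws open and shut, and the axes are right-handed (so a half turn about y gives the same grasp; the last joint's range is limited). The gripper opens to 88 mm and grips with 3 to 60 N. Pads are 18 mm wide; open, the fingers measure 123 mm over their backs; the gripper's body (75 mm by 187 mm) begins 45 mm behind the grasp point.
Start: joints at [-1.309, 0.689, -0.195, 1.565, 0.157, 0.902, -0.215], TCP at [0.141, 0.609, 0.239] pointing down, gripper open.
Joint ranges: [-3.01, 3.01], [-0.46, 2.08], [-1.47, 1.51], [0.13, 2.56], [-1, 4.14], [0.04, 2.09], [-2.66, 2.66]. Speed limits (rad/s): [2.57, 2.57, 3.14, 3.14, 3.14, 3.14, 3.14].

## Interface

Orientations are given as a unit quaternion [x, y, z, w].
In Python, from plant import r, snapshot, get_calibration, job, boxes_of gives the robot as it stands. The module is installed in compiled form; this text tells all that it offers.
- The arm moves only by the shell command python3 -m handwheel 'ROWS' [OPENING] [FORCE]. ROWS is JSON, a list that holds one entry, the list of rows, each a list of 6 numbers: the shift along the tool's x, y, z as a fraction of full scale, then the turn, a rotation vector about the tool's x, y, z as a fraction of full scale. In form: [[[x, y, z, wx, wy, wz], ...]]. A call has 1 to 12 rows; each row is the pose to reach, as a shift and turn from the pose commanded when the call began, along the tool's axes at that moment, turning the shorter way round; what a row does not reach only later rows make up. Full scale, the value 1, is 100 cm for a shift and 180 degrees for a turn. A row lasts 1/12 s, in which the tool goes at most 41.7 mm and 7.16 degrees, less where a joint would pass 70% of its speed; a pose out of reach is approached as far as the arm can. A call with a number of a shift or a turn outside -1 to 1 is refused whole. A call with a gripper value outside its range is refused whole. OPENING is the opening, from -1 (shut) to 1 (fully open), set as the call begins (- or left out, the last holds). The fingers move at their own pace and stop on an object; FORCE is the grip in N (left out, the last holds). Time passes only in rows, so rows that repeat a pose let the fingers close. It gives the time, the measured TCP pose, the force and the opening at its end, in the units of the state.
- r.get_state(): the state, without advancing time (a new reading comes with each control period).
- snapshot(name): name is "side" or "top"; returns the picture (400x640x3 uint8, red, green, blue); there is no depth.
- get_calibration(name): a dict with "fx", "fy", "cx", "cy" (pixels), "T" (4x4, takes a point from camera to world coordinates). Camera axes: x right, y down, z forward; pixel columns grow to the right and rows downward; lengths in m; the calibration is good to about 2 mm. A picture is of the moment at which its call begins. get_calibration takes no time and is no camera call.
- job.finish_job(): hands the job in, once; it reports no verdict.
Trained networks look in the newest picture that a camera, given by its name, has taken for a name from the list of things; names that differ only in an ending like _2 or _b are one class to them, and where a whole thing is asked for, a point or a joint stands for the part that bears it (a point fixed in the world has none). Each returns a list of dicts, best first, with "confidence" (0 to 1); they miss things now and then, are a little off and sometimes report something else, mostly with a low value. They report only what shows in the picture. A call takes as long as a camera call. They do not tell look-alikes from the thing itself.
- boxes_of(thing, camera): "bbox" ([left, top, right, bottom] in pixels, round what is visible of it).
The state is a dict: "clock": time; "q": joint angles; "qd": joint speeds; "joint_torque": joint torques, N m; "tool_pos": TCP position; "eef_rot": TCP orientation; "contact_force": force on the tool from outside, world axes, zero at the start; "moment": the same for the moment, N m; "opening": opening from 0.0 (shut) to 1.0 (fully open).
Only numpy, scipy, OpenCV 4.12 (cv2) and the standard library are available. Lean on these libraries where they do the work, as an engineer would, in place of code of your own. Each camera call takes 0.05 s, during which the arm holds its last target. There are 200 camera calls.

## Task

The white ceramic cover plate lies in its close-fitting grey cradle, with no room for fingers beside it. Press lightly on top of it (it is brittle: never press it against the blue bed with more than about 15 N) and draw it against the drag of its side spring out through the open end until it overhangs enough to pinch by its long sides, then lift it out without dropping or tipping it and lay it gently, central and square, over the small dark-green tube rack with white and yellow caps. Let go, and leave the blue tip box, the brown bottle and the bright green block where they are.

Things in the scene. Friction and masses are not known exactly. Their poses are not given: they have to be found in the camera images.
- plate: white glazed ceramic plate, 140 x 64 x 6 mm (x, y, z), 0.10 to 0.20 kg, loose. Origin at the centre of its underside; x along its length, its -x end at the cradle's open end; top face at z = 6 mm. Brittle: keep the force between it and the bed below 15 N (over 18 N it counts as cracked). Once it overhangs it can be lifted straight up and carried by its long sides near one end with a firm grip.
- plate_front (a point): middle of the plate's -x end face, 70 mm from its centre, at half its thickness
- cradle: grey metal cradle fixed to the bench, 150 x 84 mm, 60 mm high; origin under its centre, open end facing its -x. Channel 68 mm wide between two 8 mm rails, closed by an 8 mm wall at +x; rails and wall are level with the top of the plate in it. The plate starts with its front end level with the open end within 3 mm, and slides out along the cradle's -x.
- cradle_edge (a point): middle of the top front edge of the cradle's open end, at the height of the bed (54 mm above the bench); axes as the cradle's
- bed: blue plastic floor of the channel, 142 x 68 mm, origin at its underside, top 6 mm higher (54 mm above the bench). The plate lies and slides on it and starts to tip over the open end at 70 mm overhang. Surfaces are hard: press slowly (some 5 mm/s) and judge the press by force, not by height.
- rack: small dark blue-green tube rack fixed to the bench, deck 90 x 54 mm (x, y), top 55 mm above the bench, on black feet 70 mm wide and 6 mm high; 12 closed tubes sunk level with the deck. Origin under its centre; the plate's length goes along its x (either way round).
- rack_top (a point): centre of the rack's top face, 55 mm above the bench
- tip_box: blue box of white pipette tips, 120 x 80 x 51 mm, loose bystander, origin at its underside
- bottle: brown bottle with blue cap, 60 mm across, 120 mm high, loose bystander, origin at its underside
- green_block: bright green tube block, 100 x 60 x 50 mm, loose bystander, origin at its underside
- spring (a point): where the orange spring nose in the cradle's +y rail, 37 mm behind the open end, touches the plate's side and holds it against the -y rail. How hard is not measured: drawing the plate by shut fingertips pressed on its top takes from 2 to 10 N of press; with too little they slip over it. Orange guard outside the rail, 14 mm out, no higher than the rail.
Not all that is in view belongs to the job. Several things have the shape of the plate; the one meant has the colours described above.

How it is judged:
On the way, in this order (a step that is already met when the one before it is completed fails the run):
1. the plate is slid out so that its front overhangs the open end by 28 to 66 mm while it still lies flat on the bed (x of plate_front in the frame of cradle_edge between -0.066 and -0.028 m and z of plate_front in the frame of cradle_edge between -0.001 and 0.007 m and angle between plate's own z axis and vertical below 0.04 rad), for 0.2 s.
2. the plate is pinched and lifted at least 20 mm clear of the bed (z of plate in the frame of cradle_edge above 0.02 m and contact force between the fingers and plate above 1 N), for 0.1 s.
At the end, for the whole second after the job is handed in: The plate lies flat (within 3 degrees) and still on the rack's top, its centre within 12 mm of the rack's centre and its length within 8 degrees of the rack's, and is released (horizontal distance between plate and rack_top below 0.012 m and angle between the x axis of plate and the x axis of rack, either way round below 0.14 rad and angle between plate's own z axis and vertical below 0.05 rad and z of plate in the frame of rack_top between -0.003 and 0.004 m and linear speed of plate below 0.01 m/s and contact force between the fingers and plate below 0.1 N); the robot touches nothing.
It fails at once if the plate is pressed against the bed with more than 18 N (cracked) (contact force between plate and bed above 18 N).
It fails at once if the plate is banged down on the rack (more than 40 N) (contact force between plate and rack above 40 N).
It fails at once if the plate is tipped by more than 35 degrees (angle between plate's own z axis and vertical above 0.6 rad).
It fails at once if the plate falls low on the bench (height (world z) of plate below 0.03 m).
It fails at once if the tip box, bottle or green block is moved by more than 20 mm (distance of any of tip_box, bottle, green_block from where it was at the start of the episode above 0.02 m).
It also fails if it takes over 67 s, if anything falls off the work surface, if the arm or the gripper's body presses on something with over 40 N, if the wrist force passes 120 N, or if a joint passes its speed limit or range.

## Working session

There is one attempt and no reset: what is moved stays moved. The work goes in short steps, Python scripts to look and compute and a shell command to move; the robot and the scene stay as the last step left them, time stands still between calls to the robot, and variables do not carry over. Pictures are saved under pics/ and viewed, about 8 in all and at most 12, crops included, and the job is handed in when it is done.

```bash
mkdir -p pics; python3 - <<'E'
from plant import r, snapshot, get_calibration, job, boxes_of
import cv2,numpy as np
np.set_printoptions(precision=4,suppress=True)
for n in("side","top"):
    im=snapshot(n);cv2.imwrite(f"pics/{n}0.png",im[:,:,::-1])
    c=get_calibration(n);print(n,c["fx"],c["fy"],c["cx"],c["cy"]);print(np.array(c["T"]))
    for t in("plate","cradle","rack","tip_box","bottle","green_block","spring"):
        print(t,[(np.round(b["bbox"],1).tolist(),round(b["confidence"],2)) for b in boxes_of(t,n)[:4]])
s=r.get_state();print({k:np.round(v,4) for k,v in s.items()})
E
```

```text
side 475.57450227264246 475.57450227264246 314.08906715997017 202.7244146335144
[[ 0.9292 -0.2648  0.2578  0.2293]
 [-0.3695 -0.6604  0.6537 -0.978 ]
 [-0.0028 -0.7027 -0.7115  1.1456]
 [ 0.      0.      0.      1.    ]]
plate [([260.1, 214.5, 303.1, 245.1], 0.77), ([255.7, 163.9, 298.9, 190.6], 0.75)]
cradle [([250.7, 163.6, 304.1, 203.7], 0.93)]
rack [([296.4, 257.6, 331.0, 292.9], 0.64)]
tip_box [([256.3, 162.5, 299.3, 188.1], 0.69)]
bottle [([350.8, 323.1, 376.1, 362.5], 0.73)]
green_block [([253.1, 125.5, 279.9, 145.8], 0.69), ([296.1, 255.9, 336.1, 291.9], 0.37)]
spring [([252.5, 165.2, 304.3, 203.6], 0.61)]
top 518.3743459677546 518.3743459677546 314.6747541149143 207.5314445111423
[[ 0.0175 -0.9943  0.1054  0.4693]
 [-0.9996 -0.0149  0.0247 -0.0201]
 [-0.023  -0.1057 -0.9941  1.5179]
 [ 0.      0.      0.      1.    ]]
plate [([244.2, 205.6, 271.2, 254.9], 0.83), ([290.8, 233.5, 338.8, 268.9], 0.81)]
cradle [([236.9, 202.0, 274.8, 255.7], 0.89)]
rack [([234.9, 203.8, 272.8, 258.4], 0.59), ([381.8, 227.1, 405.2, 261.2], 0.56)]
tip_box [([280.1, 139.4, 328.2, 177.5], 0.7)]
bottle [([474.7, 221.8, 500.9, 246.0], 0.73)]
green_block [([242.7, 206.8, 269.5, 258.7], 0.3)]
spring [([237.4, 200.3, 274.8, 257.4], 0.64)]
{'clock': np.float64(0.8), 'q': array([-1.3092,  0.6891, -0.1946,  1.5653,  0.1573,  0.9025, -0.2151]), 'qd': array([ 0.0005,  0.0004, -0.0016, -0.0003,  0.0017,  0.0016, -0.0021]), 'joint_torque': array([ -0.    , -52.7432,  -1.2669, -15.3742,  -0.0518,  -0.0007,
         0.    ]), 'tool_pos': array([0.1411, 0.6089, 0.2388]), 'eef_rot': array([-0.7025,  0.0803, -0.0803,  0.7026]), 'contact_force': array([-0.2442, -0.1417,  0.5337]), 'moment': array([-0.0038, -0.0168, -0.0283]), 'opening': np.float64(0.9997)}
```

View pics/top0.png

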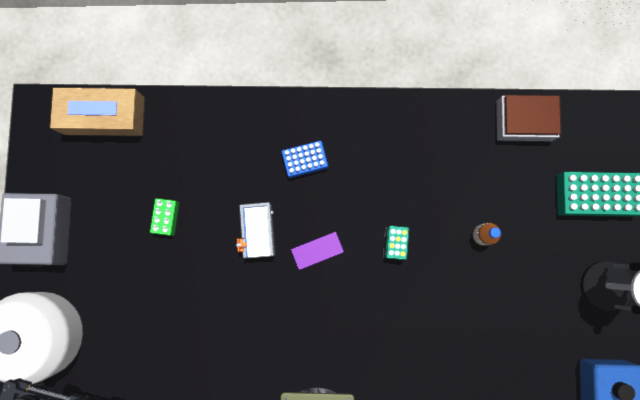

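View pics/side0.png

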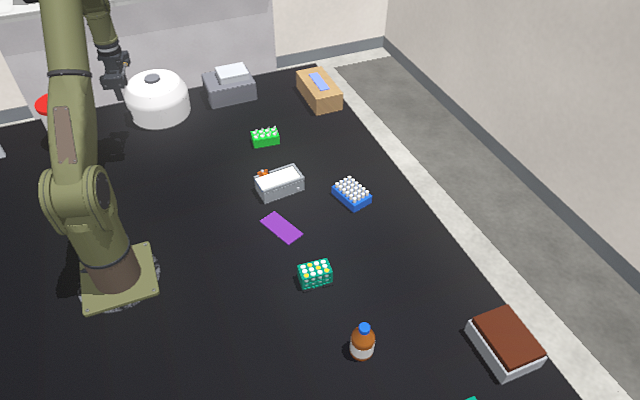

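The top view shows the white plate in the grey cradle at (257,231), with its orange guard at lower left (241,244), so the open end faces the robot (image down). The rack is at (398,243). The purple plate at (317,250) is a decoy. The side view agrees.

```bash
cat > h.py <<'E'
from plant import r, snapshot, get_calibration, job, boxes_of
import cv2,numpy as np
from scipy.spatial.transform import Rotation as R
np.set_printoptions(precision=4,suppress=True)
def toworld(n,px,z):
    c=get_calibration(n);T=np.array(c["T"]);px=np.atleast_2d(px).astype(float)
    d=np.c_[(px[:,0]-c["cx"])/c["fx"],(px[:,1]-c["cy"])/c["fy"],np.ones(len(px))]@T[:3,:3].T
    return T[:3,3]+d*((z-T[2,3])/d[:,2])[:,None]
def topix(n,p):
    c=get_calibration(n);T=np.array(c["T"]);q=(np.atleast_2d(p)-T[:3,3])@T[:3,:3]
    return np.c_[q[:,0]/q[:,2]*c["fx"]+c["cx"],q[:,1]/q[:,2]*c["fy"]+c["cy"]]
def rect(n,mask,z,box):
    m=np.zeros_like(mask,np.uint8);l,t,rr,b=box;m[t:b,l:rr]=mask[t:b,l:rr]
    k,lab,st,_=cv2.connectedComponentsWithStats(m)
    i=1+np.argmax(st[1:,4]);ys,xs=np.where(lab==i)
    w=toworld(n,np.c_[xs,ys],z)[:,:2]
    (c,s,a)=cv2.minAreaRect((w*1000).astype(np.float32))
    cov=np.linalg.eigh(np.cov(w.T));v=cov[1][:,1]
    return len(xs),w.mean(0),np.array(c)/1000,s,a,np.degrees(np.arctan2(v[1],v[0]))
E
python3 - <<'E'
from h import *
for n,bx,br in(("top",(232,195,282,265),(376,218,416,268)),("side",(245,155,312,210),(290,250,340,300))):
    im=cv2.imread(f"pics/{n}0.png");hsv=cv2.cvtColor(im,cv2.COLOR_BGR2HSV)
    pl=(hsv[...,1]<30)&(hsv[...,2]>(215))
    print(n,"plate",rect(n,pl,.06,bx))
    org=(hsv[...,1]>150)&(hsv[...,0]<14)&(hsv[...,2]>120)
    print(" spring",rect(n,org,.055,bx))
    rk=(im.max(2)>60)
    print(" rackall",rect(n,rk,.055,br))
    l,t,R_,b=bx;A=cv2.resize(im[t:b,l:R_],None,fx=7,fy=7,interpolation=cv2.INTER_CUBIC)
    l,t,R_,b=br;B=cv2.resize(im[t:b,l:R_],None,fx=7,fy=7,interpolation=cv2.INTER_CUBIC)
    h=max(A.shape[0],B.shape[0]);o=np.zeros((h,A.shape[1]+B.shape[1],3),np.uint8);o[:A.shape[0],:A.shape[1]]=A;o[:B.shape[0],A.shape[1]:]=B
    cv2.imwrite(f"pics/c_{n}.png",o);print(o.shape)
E
```

```text
top plate (1313, array([0.5579, 0.1767]), array([0.5584, 0.1801]), (148.4685821533203, 79.55213165283203), 5.757781028747559, np.float64(-172.32673501729172))
 spring (30, array([0.5055, 0.2252]), array([0.5055, 0.223 ]), (16.128902435302734, 21.810504913330078), 46.54967498779297, np.float64(137.29838837265444))
 rackall (746, array([ 0.5303, -0.2165]), array([ 0.5306, -0.2136]), (67.73563385009766, 94.50518798828125), 85.3585205078125, np.float64(175.98578842880622))
(490, 630, 3)
side plate (563, array([0.5511, 0.176 ]), array([0.5519, 0.1761]), (140.43637084960938, 68.085205078125), 5.864798069000244, np.float64(-174.53033596741224))
 spring (19, array([0.5037, 0.2256]), array([0.5039, 0.2253]), (13.767144203186035, 23.685361862182617), 14.931266784667969, np.float64(110.51290204439655))
 rackall (2121, array([ 0.525 , -0.2345]), array([ 0.5222, -0.2359]), (168.4740447998047, 143.81773376464844), 68.18205261230469, np.float64(77.29690621190389))
(385, 819, 3)
```

View pics/c_top.png

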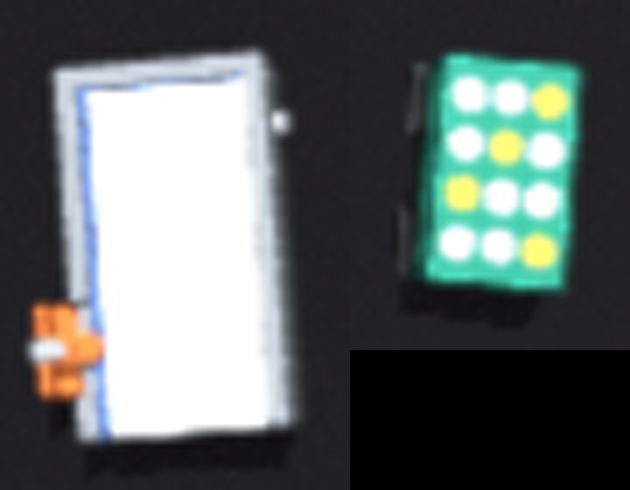

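```bash
python3 - <<'E'
from h import *
def f(c,l,t,z,dx=0):
    c=np.array(c,float);c[:,0]-=dx
    w=toworld("top",(c+.5)/7-.5+[l,t],z)[:,:2]
    L=(w[0]+w[1]-w[2]-w[3])/2;W=(w[0]+w[3]-w[1]-w[2])/2
    yaw=np.arctan2(L[1],L[0]);yw=np.arctan2(-W[0],W[1])
    print(w.mean(0),"len",np.hypot(*L),"wid",np.hypot(*W),"yaw",np.degrees([yaw,yw]),"front",(w[2]+w[3])/2)
f([(82,92),(248,80),(268,428),(108,437)],232,195,.06)
f([(55,70),(265,53),(293,422),(80,438)],232,195,.06)
f([(445,55),(580,68),(563,288),(427,277)],376,218,.055,350)
im=cv2.imread("pics/top0.png");g=im.astype(int)
pl=(g.min(2)>235);print(rect("top",pl,.06,(243,200,275,262)))
hsv=cv2.cvtColor(im,cv2.COLOR_BGR2HSV)
# side view rack via projecting hypotheses
im=cv2.imread("pics/side0.png")
pl=(im.min(2)>225);print("side",rect("side",pl,.06,(255,160,308,205)))
s=r.get_state();print(R.from_quat(s["eef_rot"]).as_matrix())
c=cv2.resize(im[155:300,240:345],None,fx=5,fy=5,interpolation=cv2.INTER_CUBIC)
cv2.imwrite("pics/c_side.png",c[:600] if 0 else cv2.resize(c,None,fx=.8,fy=.8))
E
```

```text
[0.5533 0.1783] len 0.14024906403973111 wid 0.06599447559798828 yaw [5.4808 4.6065] front [0.4835 0.1716]
[0.5588 0.1798] len 0.14934497177225664 wid 0.0857231434899672 yaw [5.8001 5.3764] front [0.4845 0.1723]
[ 0.5302 -0.2183] len 0.08893488957726783 wid 0.05431405334453095 yaw [-4.4763 -4.1321] front [ 0.4858 -0.2148]
(1092, array([0.5534, 0.1781]), array([0.5539, 0.1782]), (138.7903594970703, 62.80488586425781), 5.636382579803467, np.float64(-174.03592826782074))
side (536, array([0.551 , 0.1774]), array([0.5518, 0.1775]), (140.7951202392578, 64.40892791748047), 5.458398342132568, np.float64(-174.0083551884093))
[[ 0.9742  0.      0.2257]
 [-0.2257  0.0001  0.9742]
 [ 0.     -1.      0.0001]]
```

View pics/c_side.png

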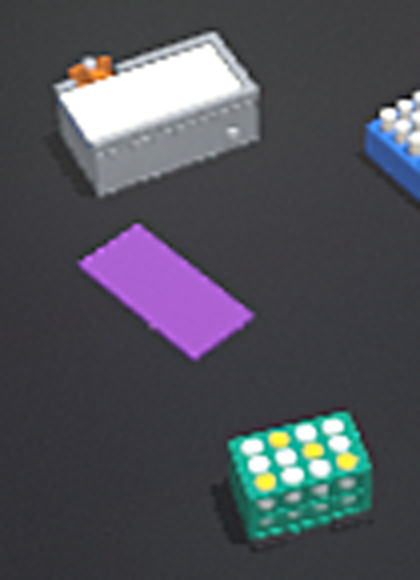

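```bash
cat >> h.py <<'E'
def go(p,yaw):
    s=r.get_state();M=R.from_quat(s["eef_rot"]);p=np.array(p)
    x,z=[np.cos(yaw),np.sin(yaw),0],[-np.sin(yaw),np.cos(yaw),0]
    G=R.from_matrix(np.c_[x,[0,0,-1],z])
    print("clk",s["clock"],"tcp",s["tool_pos"],"F",s["contact_force"],"op",s["opening"])
    print("row",M.inv().apply(p-s["tool_pos"]),(M.inv()*G).as_rotvec()/np.pi)
E
python3 -c "
from h import *
go([.557,.1785,.11],np.radians(5.6))"
A='[0.505,0.129,-0.326,0,-0.1036,0]'; python3 -m handwheel '[[[0.505,0.129,-0.326,0,-0.1036,0],[0.505,0.129,-0.326,0,-0.1036,0],[0.505,0.129,-0.326,0,-0.1036,0],[0.505,0.129,-0.326,0,-0.1036,0],[0.505,0.129,-0.326,0,-0.1036,0],[0.505,0.129,-0.326,0,-0.1036,0],[0.505,0.129,-0.326,0,-0.1036,0],[0.505,0.129,-0.326,0,-0.1036,0],[0.505,0.129,-0.326,0,-0.1036,0],[0.505,0.129,-0.326,0,-0.1036,0],[0.505,0.129,-0.326,0,-0.1036,0],[0.505,0.129,-0.326,0,-0.1036,0]]]' -1 20
python3 -c "
from h import *
go([.557,.1785,.09],np.radians(5.6))"
```

```text
clk 0.8 tcp [0.1411 0.6089 0.2388] F [-0.2442 -0.1417  0.5337] op 0.9997229365106739
row [ 0.5023  0.1287 -0.3254] [-0.     -0.1036  0.    ]
clock: 1.8
tool_pos: [0.4828, 0.2564, 0.1335]
eef_rot: [-0.706, -0.035, 0.034, 0.706]
contact_force: [0.6, 0.5, 0.2]
opening: 0.117
clk 1.8 tcp [0.4828 0.2564 0.1335] F [0.5715 0.538  0.1892] op 0.11677617228432732
row [ 0.0662  0.0436 -0.0847] [-0.0001 -0.      0.0002]
```

```bash
python3 -m handwheel '[[[0.066,0.035,-0.085,0,0,0],[0.066,0.035,-0.085,0,0,0],[0.066,0.035,-0.085,0,0,0],[0.066,0.035,-0.085,0,0,0],[0.066,0.035,-0.085,0,0,0],[0.066,0.035,-0.085,0,0,0],[0.066,0.035,-0.085,0,0,0]]]'
python3 -c "
from h import *
go([.557,.1785,.07],np.radians(5.6))
for i in range(2):
  im=snapshot(['top','side'][i]);cv2.imwrite(f'pics/a{i}.png',im[:,:,::-1])
a=cv2.imread('pics/a0.png')[190:270,225:290];b=cv2.imread('pics/a1.png')[120:220,240:320]
f=lambda x:cv2.resize(x,(400,500),interpolation=cv2.INTER_CUBIC)
cv2.imwrite('pics/a.png',np.hstack([f(a),f(b)]))
go([.557,.1785,.07],np.radians(5.6))
"
```

```text
clock: 2.38
tool_pos: [0.5545, 0.1819, 0.0993]
eef_rot: [-0.706, -0.036, 0.036, 0.707]
contact_force: [0.9, -0.0, 0.8]
opening: 0.007
clk 2.3833 tcp [0.5545 0.1819 0.0993] F [ 0.8892 -0.0169  0.7887] op 0.007458066580765307
row [ 0.0022  0.0293 -0.0037] [-0.0006  0.0009  0.    ]
clk 2.4833 tcp [0.5546 0.1817 0.0994] F [ 0.0873 -0.1958  1.1147] op 0.008560779441946156
row [ 0.0021  0.0294 -0.0034] [-0.0004  0.001   0.0001]
```

View pics/a.png

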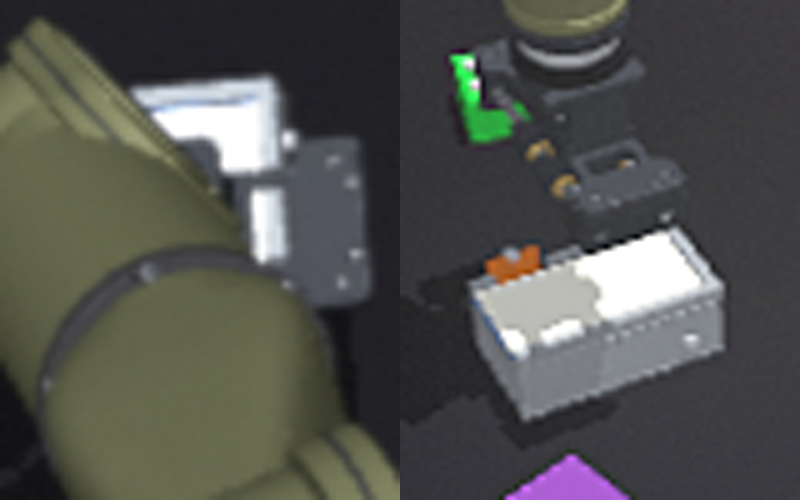

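The side crop shows the shut fingers hovering over the plate's middle; the top view is mostly hidden by the arm. Now I'll lower slowly.

```bash
python3 -m handwheel '[[[0.002,0.010,-0.0035,0,0.001,0],[0.002,0.020,-0.0035,0,0.001,0],[0.002,0.028,-0.0035,0,0.001,0],[0.002,0.032,-0.0035,0,0.001,0],[0.002,0.034,-0.0035,0,0.001,0],[0.002,0.034,-0.0035,0,0.001,0],[0.002,0.034,-0.0035,0,0.001,0]]]'
python3 -m handwheel '[[[0,0.0004,0,0,0,0],[0,0.0008,0,0,0,0],[0,0.0012,0,0,0,0],[0,0.0016,0,0,0,0],[0,0.002,0,0,0,0],[0,0.002,0,0,0,0]]]'
```

```text
clock: 3.07
tool_pos: [0.5576, 0.1765, 0.0647]
eef_rot: [-0.706, -0.033, 0.034, 0.706]
contact_force: [0.3, -0.4, -0.7]
opening: 0.002
clock: 3.57
tool_pos: [0.5577, 0.1764, 0.0628]
eef_rot: [0.706, 0.033, -0.033, -0.706]
contact_force: [0.3, 1.0, 0.3]
opening: 0.0
```

```bash
python3 -m handwheel '[[[0,0.0004,0,0,0,0],[0,0.0008,0,0,0,0],[0,0.0012,0,0,0,0],[0,0.0016,0,0,0,0],[0,0.002,0,0,0,0],[0,0.002,0,0,0,0]]]'
python3 -m handwheel '[[[0,0.0003,0,0,0,0],[0,0.0005,0,0,0,0],[0,0.0005,0,0,0,0]]]'
python3 -m handwheel '[[[0,0.0003,0,0,0,0],[0,0.0005,0,0,0,0],[0,0.0005,0,0,0,0]]]'
```

```text
clock: 4.07
tool_pos: [0.5576, 0.1764, 0.0607]
eef_rot: [-0.706, -0.033, 0.033, 0.706]
contact_force: [0.6, 0.3, 0.5]
opening: 0.005
clock: 4.32
tool_pos: [0.5577, 0.1764, 0.0605]
eef_rot: [-0.706, -0.033, 0.033, 0.706]
contact_force: [0.1, 0.1, 2.8]
opening: 0.005
clock: 4.57
tool_pos: [0.5577, 0.1764, 0.0605]
eef_rot: [0.706, 0.034, -0.033, -0.706]
contact_force: [-0.8, -0.4, 7.1]
opening: 0.009
```

```bash
python3 -m handwheel '[[[0,0.0002,0,0,0,0],[0,0.0002,0,0,0,0],[0,0.0002,0,0,0,0]]]'
python3 -m handwheel '[[[-0.0015,0,0,0,0,0],[-0.003,0,0,0,0,0],[-0.0045,0,0,0,0,0],[-0.006,0,0,0,0,0]]]'
python3 -m handwheel '[[[-0.0015,0,0,0,0,0],[-0.003,0,0,0,0,0],[-0.0045,0,0,0,0,0],[-0.006,0,0,0,0,0]]]'
cat >> h.py <<'E'
def plateside(box=(235,150,320,230),z=.06,name="s"):
    im=snapshot("side")[:,:,::-1];cv2.imwrite(f"pics/{name}.png",im);print("plate",rect("side",im.min(2)>225,z,box),"\n all",rect("side",im.min(2)>150,z,box))
E
python3 -c "
from h import *
plateside(name='s1')
a=cv2.imread('pics/a1.png')[150:220,235:315];b=cv2.imread('pics/s1.png')[150:220,235:315]
f=lambda x:cv2.resize(x,(400,350),interpolation=cv2.INTER_CUBIC)
cv2.imwrite('pics/b.png',np.hstack([f(a),f(b)]))"
```

```text
clock: 4.82
tool_pos: [0.5577, 0.1764, 0.0605]
eef_rot: [0.706, 0.034, -0.033, -0.706]
contact_force: [-2.1, -0.8, 9.0]
opening: 0.005
clock: 5.15
tool_pos: [0.5536, 0.1763, 0.0605]
eef_rot: [-0.706, -0.035, 0.032, 0.707]
contact_force: [2.3, -0.2, 6.5]
opening: 0.005
clock: 5.48
tool_pos: [0.5477, 0.1756, 0.0605]
eef_rot: [-0.706, -0.035, 0.032, 0.707]
contact_force: [2.0, -0.6, 5.7]
opening: 0.005
plate (48, array([0.5857, 0.1554]), array([0.5842, 0.1547]), (63.04981231689453, 13.378874778747559), 7.757755756378174, np.float64(-173.38557674555875)) 
 all (411, array([0.5332, 0.166 ]), array([0.5522, 0.1735]), (161.72467041015625, 72.52246856689453), 5.458347320556641, np.float64(173.93639752962304))
```

View pics/b.png

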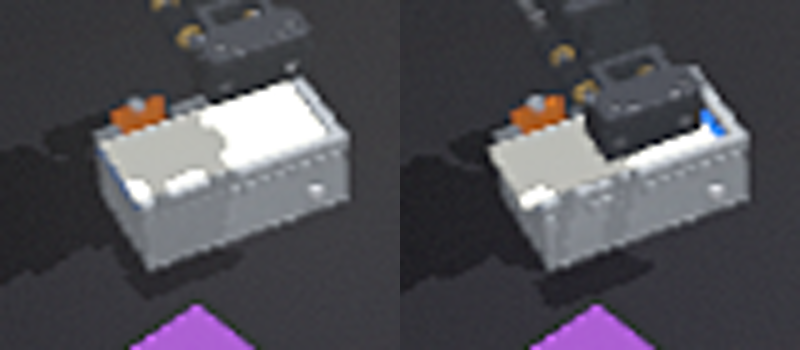

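The blue bed now shows behind the plate at (258,172) in the full image, so the plate is following. I'll keep drawing, with a little more press.

```bash
python3 -m handwheel '[[[-0.0015,0.0002,0,0,0,0],[-0.003,0.0003,0,0,0,0],[-0.0045,0.0003,0,0,0,0],[-0.006,0.0003,0,0,0,0],[-0.0075,0.0003,0,0,0,0],[-0.009,0.0003,0,0,0,0]]]'
python3 -m handwheel '[[[-0.0015,0,0,0,0,0],[-0.003,0,0,0,0,0],[-0.0045,0,0,0,0,0],[-0.006,0,0,0,0,0],[-0.0075,0,0,0,0,0],[-0.009,0,0,0,0,0]]]'
```

```text
clock: 6.03
tool_pos: [0.5391, 0.1748, 0.0605]
eef_rot: [-0.706, -0.035, 0.031, 0.707]
contact_force: [2.7, -1.0, 7.7]
opening: 0.008
clock: 6.53
tool_pos: [0.5301, 0.1739, 0.0605]
eef_rot: [-0.706, -0.035, 0.032, 0.707]
contact_force: [2.7, -0.8, 8.5]
opening: 0.006
```

```bash
python3 -m handwheel '[[[-0.0015,0,0,0,0,0],[-0.003,0,0,0,0,0],[-0.0045,0,0,0,0,0],[-0.006,0,0,0,0,0],[-0.0075,0,0,0,0,0],[-0.009,0,0,0,0,0]]]'
python3 -m handwheel '[[[-0.0015,0,0,0,0,0],[-0.003,0,0,0,0,0],[-0.0045,0,0,0,0,0],[-0.006,0,0,0,0,0],[-0.0075,0,0,0,0,0],[-0.009,0,0,0,0,0]]]'
python3 -m handwheel '[[[-0.001,0,0,0,0,0],[-0.002,0,0,0,0,0],[-0.002,0,0,0,0,0],[-0.002,0,0,0,0,0]]]'
```

```text
clock: 7.03
tool_pos: [0.5212, 0.173, 0.0605]
eef_rot: [-0.706, -0.035, 0.031, 0.707]
contact_force: [2.3, -1.1, 8.4]
opening: 0.005
clock: 7.53
tool_pos: [0.5123, 0.1721, 0.0605]
eef_rot: [-0.706, -0.035, 0.031, 0.707]
contact_force: [2.6, -0.4, 8.8]
opening: 0.002
clock: 7.87
tool_pos: [0.51, 0.1718, 0.0605]
eef_rot: [-0.706, -0.035, 0.032, 0.707]
contact_force: [1.7, -1.5, 10.0]
opening: 0.0
```

```bash
python3 -m handwheel '[[[0,-0.0005,0,0,0,0],[0,-0.0015,0,0,0,0],[0,-0.005,0,0,0,0],[0,-0.03,0,0,0,0],[0,-0.06,0,0,0,0],[0,-0.09,0,0,0,0],[0,-0.12,0,0,0,0],[0,-0.14,0,0,0,0],[0,-0.14,0,0,0,0],[0,-0.14,0,0,0,0]]]' 1
python3 -c "
from h import *
go([.454,.1685,.12],np.radians(5.6))
plateside(name='s2')
im=snapshot('top')[:,:,::-1];cv2.imwrite('pics/t2.png',im)
a=im[190:290,225:305];b=cv2.imread('pics/s2.png')[140:220,230:310]
f=lambda x:cv2.resize(x,None,fx=5,fy=5,interpolation=cv2.INTER_CUBIC)[:500]
A,B=f(a),f(b);B=np.vstack([B,np.zeros((100,400,3),np.uint8)])
cv2.imwrite('pics/c.png',np.hstack([A,B]))"
```

```text
clock: 8.7
tool_pos: [0.5081, 0.1717, 0.2]
eef_rot: [-0.706, -0.034, 0.033, 0.707]
contact_force: [0.3, -0.4, -0.4]
opening: 0.739
clk 8.7 tcp [0.5081 0.1717 0.2   ] F [ 0.3422 -0.4138 -0.4282] op 0.7385041590541961
row [-0.0543  0.0799  0.0019] [-0.0001 -0.0011  0.0005]
plate (375, array([0.5261, 0.1753]), array([0.5249, 0.1749]), (101.03913879394531, 64.40892791748047), 5.458398342132568, np.float64(-178.23878672430564)) 
 all (739, array([0.5215, 0.1737]), array([0.5335, 0.1781]), (197.97816467285156, 85.01353454589844), 5.660680294036865, np.float64(-172.17443037956846))
```

View pics/c.png

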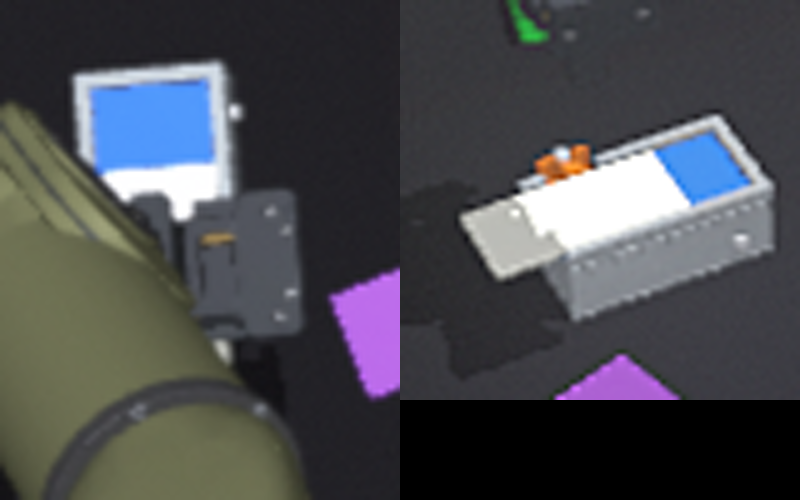

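Overhanging flat and square: in the side crop the corners are at (462,215), (498,280), (697,208) and (650,148). I'll turn them into positions.

```bash
python3 - <<'E'
from h import *
c=np.array([(462,215),(498,278),(695,207),(650,148)],float)
p=np.c_[(c[:,0]-400+.5)/5-.5+230,(c[:,1]+.5)/5-.5+140]
w=toworld("side",p,.06);print(w[:,:2])
f=(w[0]+w[1])/2;b=(w[2]+w[3])/2;print("front",f,"c",(f+b)/2,np.linalg.norm(f-b),np.degrees(np.arctan2(*(b-f)[1::-1])))
E
```

```text
[[0.4335 0.1973]
 [0.439  0.1302]
 [0.581  0.1466]
 [0.5723 0.2147]]
front [0.4362 0.1638 0.06  ] c [0.5064 0.1722 0.06  ] 0.1414536121090507 6.861262449682925
```

```bash
python3 -m handwheel '[[[-0.025,0.02,0.001,0,-0.0015,0],[-0.05,0.04,0.001,0,-0.0015,0],[-0.05,0.06,0.001,0,-0.0015,0],[-0.05,0.08,0.001,0,-0.0015,0],[-0.05,0.1,0.001,0,-0.0015,0],[-0.05,0.1,0.001,0,-0.0015,0],[-0.05,0.1,0.001,0,-0.0015,0]]]' 1
python3 -c "
from h import *
go([.458,.168,.038],np.radians(5.8))"
```

```text
clock: 9.38
tool_pos: [0.4566, 0.1675, 0.0979]
eef_rot: [0.707, 0.034, -0.037, -0.706]
contact_force: [-0.2, -0.3, 0.3]
opening: 1.0
clk 9.3833 tcp [0.4566 0.1675 0.0979] F [-0.1541 -0.3207  0.3009] op 0.9996203844727802
row [0.0017 0.0599 0.0005] [ 0.0005 -0.0004 -0.0013]
```

```bash
python3 -m handwheel '[[[0.001,0.012,0.0005,0,0,0],[0.001,0.024,0.0005,0,0,0],[0.001,0.036,0.0005,0,0,0],[0.001,0.048,0.0005,0,0,0],[0.001,0.056,0.0005,0,0,0],[0.001,0.06,0.0005,0,0,0],[0.001,0.06,0.0005,0,0,0],[0.001,0.06,0.0005,0,0,0]]]'
python3 -m handwheel '[[[0,0,0,0,0,0],[0,0,0,0,0,0],[0,0,0,0,0,0],[0,0,0,0,0,0],[0,0,0,0,0,0],[0,0,0,0,0,0],[0,0,0,0,0,0],[0,0,0,0,0,0],[0,0,0,0,0,0]]]' 0.3 50
python3 -c "
from h import *
go([.458,.168,.038],np.radians(5.8))
plateside(name='s3')
im=snapshot('side')[140:240,230:330,::-1];cv2.imwrite('pics/d.png',cv2.resize(im,None,fx=5,fy=5,interpolation=cv2.INTER_CUBIC))"
```

```text
clock: 10.05
tool_pos: [0.4592, 0.1686, 0.0397]
eef_rot: [-0.706, -0.035, 0.035, 0.706]
contact_force: [0.6, 0.0, -0.2]
opening: 1.0
clock: 10.8
tool_pos: [0.4591, 0.1682, 0.0394]
eef_rot: [0.706, 0.035, -0.035, -0.706]
contact_force: [-0.5, -2.5, 3.4]
opening: 0.716
clk 10.8 tcp [0.4591 0.1682 0.0394] F [-0.5475 -2.5362  3.4418] op 0.716325776270216
row [-0.0011  0.0014 -0.0001] [ 0.0001 -0.0007  0.    ]
plate (215, array([0.5473, 0.1765]), array([0.5442, 0.1762]), (62.899227142333984, 65.5221939086914), 5.458332061767578, np.float64(81.66281261523591)) 
 all (382, array([0.5636, 0.1783]), array([0.5713, 0.1818]), (121.97843170166016, 84.93238830566406), 5.600128650665283, np.float64(-161.6333459000726))
```

View pics/d.png

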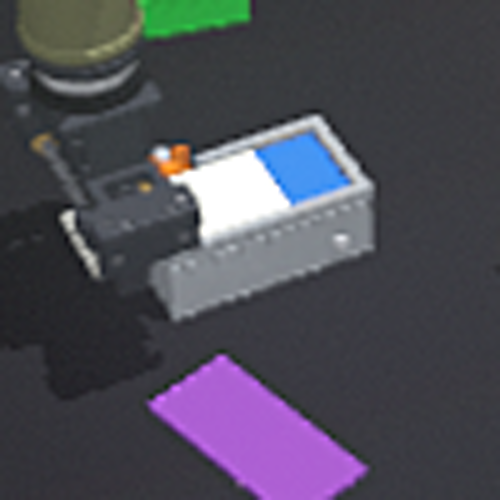

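Gripped: the opening is 0.716, about 63 mm, which matches the plate width. Lifting.

```bash
python3 -m handwheel '[[[0,-0.002,0,0,0,0],[0,-0.005,0,0,0,0],[0,-0.009,0,0,0,0],[0,-0.014,0,0,0,0],[0,-0.02,0,0,0,0],[0,-0.027,0,0,0,0],[0,-0.035,0,0,0,0],[0,-0.045,0,0,0,0],[0,-0.056,0,0,0,0],[0,-0.068,0,0,0,0],[0,-0.075,0,0,0,0],[0,-0.075,0,0,0,0]]]'
python3 -c "
from h import *
plateside(name='s4')
im=cv2.imread('pics/s4.png')[120:230,220:330];cv2.imwrite('pics/e.png',cv2.resize(im,None,fx=5,fy=5,interpolation=cv2.INTER_CUBIC))
go([.483,-.216,.115],np.radians(-4.3))"
```

```text
clock: 11.9
tool_pos: [0.4599, 0.1691, 0.116]
eef_rot: [-0.706, -0.036, 0.034, 0.707]
contact_force: [-0.4, -0.3, -1.8]
opening: 0.711
plate (210, array([0.5729, 0.2629]), array([0.5686, 0.2648]), (66.64480590820312, 67.8839111328125), 5.671540260314941, np.float64(71.48245742393524)) 
 all (403, array([0.5759, 0.2251]), array([0.5545, 0.2182]), (148.24072265625, 160.55592346191406), 5.660681247711182, np.float64(86.92729610350581))
clk 11.95 tcp [0.4595 0.1689 0.1152] F [-0.0052 -0.5288 -0.9208] op 0.7108395834207294
row [-0.0147 -0.0003 -0.3853] [-0.0004  0.0554  0.0006]
```

View pics/e.png

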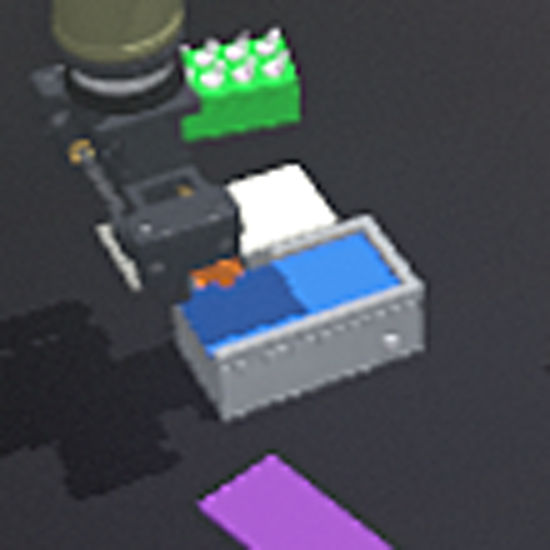

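```bash
python3 - <<'E'
from h import *
c=np.array([(100,225),(138,288),(338,215),(297,165)],float)
p=(c+.5)/5-.5+[220,120]
w=toworld("side",p,.136);print(w[:,:2])
f=(w[0]+w[1])/2;b=(w[2]+w[3])/2;m=(f+b)/2;print("front",f,"c",m,np.linalg.norm(f-b),np.degrees(np.arctan2(*(b-f)[1::-1])))
s=r.get_state();print(R.from_quat(s["eef_rot"]).inv().apply(m-s["tool_pos"]))
# rack deck check with the side camera
im=cv2.imread("pics/side0.png")
q=topix("side",[[.53+x*np.cos(-.075)-y*np.sin(-.075),-.218+x*np.sin(-.075)+y*np.cos(-.075),.055] for x in(-.045,.045) for y in(-.027,.027)]);print("rack corners predicted in side",q)
E
```

```text
[[0.4351 0.2009]
 [0.4412 0.1331]
 [0.5817 0.1528]
 [0.5733 0.2112]]
front [0.4381 0.167  0.136 ] c [0.5078 0.1745 0.136 ] 0.14016942049728995 6.119755467866857
[ 0.0487 -0.0207  0.0008]
rack corners predicted in side [[302.1481 279.2205]
 [296.8194 264.362 ]
 [332.7603 271.3079]
 [326.6987 256.8594]]
```

```bash
python3 -m handwheel '[[[0,0,-0.01,0,0,0],[-0.001,0,-0.03,0,0.002,0],[-0.002,0,-0.055,0,0.006,0],[-0.003,0,-0.08,0,0.01,0],[-0.004,0,-0.105,0,0.014,0],[-0.005,0,-0.13,0,0.018,0],[-0.006,0,-0.155,0,0.022,0],[-0.007,0,-0.18,0,0.026,0],[-0.008,0,-0.205,0,0.03,0],[-0.009,0,-0.225,0,0.033,0],[-0.010,0,-0.24,0,0.036,0],[-0.010,0,-0.25,0,0.038,0]]]'
python3 -c "
from h import *
go([.4821,-.2144,.115],np.radians(-4.3))"
```

```text
clock: 12.95
tool_pos: [0.4725, -0.0843, 0.1135]
eef_rot: [0.708, -0.009, 0.008, -0.707]
contact_force: [0.4, -1.1, -1.1]
opening: 0.711
clk 12.95 tcp [ 0.4725 -0.0843  0.1135] F [ 0.3782 -1.0536 -1.1038] op 0.7113815864863422
row [ 0.0127 -0.0013 -0.1298] [ 0.0005  0.0163 -0.0008]
```

```bash
python3 -m handwheel '[[[0.002,0,-0.01,0,0.002,0],[0.005,0,-0.03,0,0.005,0],[0.008,0,-0.055,0,0.008,0],[0.01,0,-0.08,0,0.011,0],[0.012,0,-0.1,0,0.014,0],[0.0127,0,-0.115,0,0.0163,0],[0.0127,0,-0.125,0,0.0163,0],[0.0127,0,-0.13,0,0.0163,0],[0.0127,0,-0.13,0,0.0163,0],[0.0127,0,-0.13,0,0.0163,0]]]'
python3 -c "
from h import *
go([.4821,-.2144,.046],np.radians(-4.3))"
```

```text
clock: 13.78
tool_pos: [0.4839, -0.2103, 0.1142]
eef_rot: [-0.706, 0.025, -0.025, 0.707]
contact_force: [-0.4, 0.7, -0.4]
opening: 0.71
clk 13.7833 tcp [ 0.4839 -0.2103  0.1142] F [-0.3836  0.7407 -0.4011] op 0.710309201377892
row [-0.0015  0.0682 -0.0043] [-0.0004  0.0016 -0.0001]
```

```bash
python3 -m handwheel '[[[-0.0015,0.005,-0.002,0,0.0016,0],[-0.0015,0.015,-0.0043,0,0.0016,0],[-0.0015,0.027,-0.0043,0,0.0016,0],[-0.0015,0.039,-0.0043,0,0.0016,0],[-0.0015,0.05,-0.0043,0,0.0016,0],[-0.0015,0.058,-0.0043,0,0.0016,0],[-0.0015,0.063,-0.0043,0,0.0016,0],[-0.0015,0.065,-0.0043,0,0.0016,0],[-0.0015,0.065,-0.0043,0,0.0016,0],[-0.0015,0.065,-0.0043,0,0.0016,0]]]'
python3 -c "
from h import *
plateside(name='s5',box=(250,230,370,310))
t=snapshot('top')[:,:,::-1]
a=cv2.imread('pics/s5.png')[220:320,260:350];b=t[200:300,355:445]
f=lambda x:cv2.resize(x,None,fx=4.4,fy=4.4,interpolation=cv2.INTER_CUBIC)
cv2.imwrite('pics/f.png',np.hstack([f(a),f(b)]))
go([.4821,-.2144,.0404],np.radians(-4.3))"
```

```text
clock: 14.62
tool_pos: [0.4823, -0.2155, 0.0494]
eef_rot: [-0.707, 0.027, -0.027, 0.707]
contact_force: [0.4, -0.5, -1.6]
opening: 0.712
plate (441, array([ 0.567 , -0.2147]), array([ 0.5633, -0.2157]), (65.39562225341797, 77.51016998291016), 85.28520202636719, np.float64(147.27529637360036)) 
 all (486, array([ 0.5658, -0.2152]), array([ 0.5625, -0.2159]), (68.30657196044922, 79.60733795166016), 84.9779281616211, np.float64(144.92522515797378))
clk 14.7167 tcp [ 0.4824 -0.2158  0.0497] F [-0.393   0.4631 -1.369 ] op 0.7125457700928922
row [-0.0004  0.0093  0.0013] [ 0.     -0.0005  0.0003]
```

View pics/f.png

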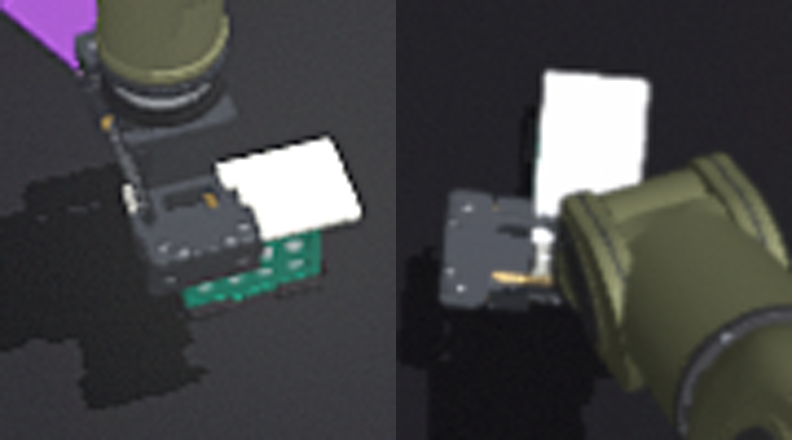

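```bash
python3 - <<'E'
from h import *
g=lambda c,o:(np.array(c,float)+.5)/4.4-.5+o
for n,c,o in(("top",[(149,70),(254,80)],[355,200]),("side",[(332,138),(362,215)],[260,220])):
    w=toworld(n,g(c,o),.070);d=w[0]-w[1];yaw=np.arctan2(-d[0],d[1]);m=w.mean(0)
    print(n,"backmid",m,"wid",np.hypot(*d[:2]),"yaw",np.degrees(yaw),"centre",m[:2]-.07*np.array([np.cos(-.075),np.sin(-.075)]))
E
```

```text
top backmid [ 0.6006 -0.2242  0.07  ] wid 0.06663866020563283 yaw -4.604031006565872 centre [ 0.5308 -0.2189]
side backmid [ 0.5993 -0.2266  0.07  ] wid 0.06485576022403568 yaw -6.375403384569107 centre [ 0.5295 -0.2214]
```

The plate's centre is within 2 mm of the rack's. I'll lower gently with a 1.5 mm sideways trim.

```bash
python3 -m handwheel '[[[0,0.001,0.0005,0,0,0],[0,0.002,0.001,0,0,0],[0,0.003,0.0015,0,0,0],[0,0.004,0.0015,0,0,0],[0,0.005,0.0015,0,0,0],[0,0.006,0.0015,0,0,0],[0,0.0065,0.0015,0,0,0],[0,0.007,0.0015,0,0,0],[0,0.007,0.0015,0,0,0],[0,0.007,0.0015,0,0,0]]]'
python3 -m handwheel '[[[0,0.0004,0,0,0,0],[0,0.0008,0,0,0,0],[0,0.0012,0,0,0,0],[0,0.0016,0,0,0,0],[0,0.0016,0,0,0,0]]]'
```

```text
clock: 15.55
tool_pos: [0.4822, -0.2141, 0.0422]
eef_rot: [-0.707, 0.027, -0.027, 0.707]
contact_force: [0.2, 0.1, -0.8]
opening: 0.712
clock: 15.97
tool_pos: [0.4822, -0.2141, 0.0407]
eef_rot: [0.707, -0.027, 0.027, -0.707]
contact_force: [-0.7, 0.4, -0.8]
opening: 0.712
```

```bash
python3 -m handwheel '[[[0,0.0004,0,0,0,0],[0,0.0008,0,0,0,0],[0,0.0008,0,0,0,0],[0,0.0008,0,0,0,0]]]'
python3 -m handwheel '[[[0,0.0003,0,0,0,0],[0,0.0005,0,0,0,0],[0,0.0005,0,0,0,0],[0,0.0005,0,0,0,0]]]'
```

```text
clock: 16.3
tool_pos: [0.4822, -0.2141, 0.0406]
eef_rot: [0.707, -0.027, 0.027, -0.706]
contact_force: [-1.8, 1.2, 7.2]
opening: 0.712
clock: 16.63
tool_pos: [0.4822, -0.2142, 0.0405]
eef_rot: [0.707, -0.027, 0.027, -0.706]
contact_force: [-1.9, 1.1, 11.9]
opening: 0.71
```

```bash
python3 -m handwheel '[[[0,-0.0005,0,0,0,0],[0,-0.001,0,0,0,0],[0,-0.001,0,0,0,0],[0,-0.001,0,0,0,0]]]'
python3 -m handwheel '[[[0,0,0,0,0,0],[0,0,0,0,0,0],[0,0,0,0,0,0],[0,0,0,0,0,0],[0,0,0,0,0,0],[0,0,0,0,0,0]]]' 1
python3 -m handwheel '[[[0,-0.01,0,0,0,0],[0,-0.025,0,0,0,0],[0,-0.05,0,0,0,0],[0,-0.08,0,0,0,0],[0,-0.11,0,0,0,0],[0,-0.14,0,0,0,0],[0,-0.17,0,0,0,0],[0,-0.2,0,0,0,0],[-0.02,-0.22,0.04,0,0,0],[-0.04,-0.22,0.08,0,0,0],[-0.04,-0.22,0.12,0,0,0],[-0.04,-0.22,0.16,0,0,0]]]'
python3 -c "
from h import *
plateside(name='s6',box=(270,230,350,310),z=.061)
t=snapshot('top')[:,:,::-1]
print('top',rect('top',t.min(2)>235,.061,(370,205,430,275)))
a=cv2.imread('pics/s6.png')[220:320,260:350];b=t[200:300,355:445]
f=lambda x:cv2.resize(x,None,fx=4.4,fy=4.4,interpolation=cv2.INTER_CUBIC)
cv2.imwrite('pics/g.png',np.hstack([f(a),f(b)]))"
```

```text
clock: 16.97
tool_pos: [0.4823, -0.2142, 0.0406]
eef_rot: [0.707, -0.027, 0.027, -0.707]
contact_force: [-1.1, 0.7, 5.9]
opening: 0.712
clock: 17.47
tool_pos: [0.4822, -0.2141, 0.0402]
eef_rot: [-0.707, 0.027, -0.027, 0.707]
contact_force: [0.1, 0.3, -0.6]
opening: 0.998
clock: 18.47
tool_pos: [0.4524, -0.0565, 0.2616]
eef_rot: [0.707, -0.028, 0.028, -0.706]
contact_force: [1.8, 1.0, -0.3]
opening: 0.998
plate (907, array([ 0.5278, -0.2178]), array([ 0.5287, -0.2174]), (63.482425689697266, 140.8754425048828), 85.61727905273438, np.float64(175.44140344833187)) 
 all (984, array([ 0.5279, -0.2194]), array([ 0.5286, -0.2217]), (74.58805084228516, 141.17849731445312), 85.32299041748047, np.float64(175.5572527828731))
top (1117, array([ 0.53  , -0.2163]), array([ 0.5303, -0.2163]), (62.656620025634766, 138.39480590820312), 85.16563415527344, np.float64(175.20437396424947))
```

View pics/g.png

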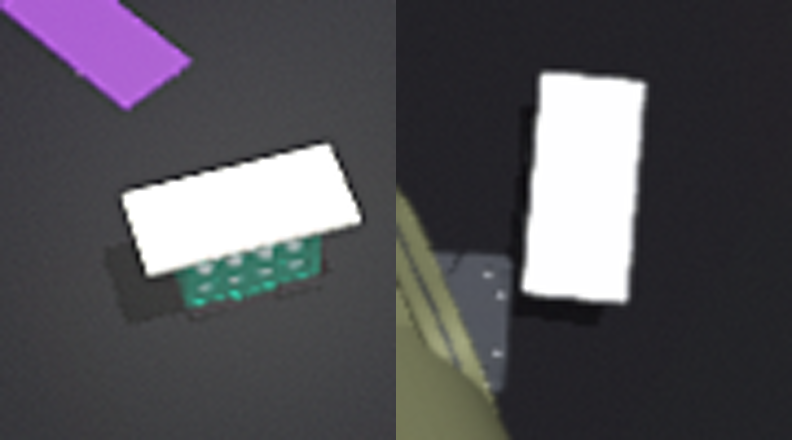

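The plate lies flat on the rack, centre about (0.529,-0.217) against the rack's (0.530,-0.218), and yaw -4.7° against -4.3°. I'll let the arm settle, then hand in.

```bash
python3 -m handwheel '[[[0,0,0,0,0,0],[0,0,0,0,0,0],[0,0,0,0,0,0],[0,0,0,0,0,0]]]'
python3 -c "
from plant import job
print(job.finish_job())"
```

```text
clock: 18.9
tool_pos: [0.4539, -0.0588, 0.2602]
eef_rot: [0.707, -0.028, 0.028, -0.706]
contact_force: [0.2, -0.1, -0.2]
opening: 1.0
the job is handed in; nothing more can be done
None
```

The plate is on the rack, released, and the job is handed in at 18.9 s of the 67 s allowed. The hand-in reports no verdict, so the results below are from my own checks.

- **Drawing out:** I pressed lightly with the fingers shut, reading about 6–10 N, and drew the plate out to roughly 48 mm overhang. It stayed flat on the bed.
- **Lift and carry:** I pinched it by its long sides near the front with the grip set to 50 N. The gripper opening matched the plate width, and the plate stayed level while I lifted and carried it.
- **Laying down:** I lowered it slowly onto the rack, with a peak reading of about 12 N, then opened the fingers and moved clear.

**Last checks:** both cameras put the plate's centre within about 2 mm of the rack's centre and its angle within about 1°. It looks flat, and the force on the tool is near zero. The two cameras differ from each other by about 2 mm, well inside the 12 mm limit. I did not re-measure the tip box, bottle and green block at the end, but the arm never came near them.

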